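Close a clip-lid storage box in a compounding pharmacy

TASK

The lid of the storage box has been left standing proud of its rim. Press the lid down until it is fully home at both ends, and fold both green end clips down flat against the box so that they hold it shut. Leave the bottles, the tub and the mortar where they stand.

Things in the scene. Friction and masses are not known exactly. Their poses are not given: they have to be found in the camera images.
- box: clear storage box with amber vials in it, standing fast on the bench; 120 mm (its x) by 180 mm (its y) outside, 80 mm high; origin at the centre of its underside, z up, y along its length towards the left end. A frosted rim flange, 6 mm high, stands out 6 mm all round its top (z = 74 to 80 mm).
- lid: loose pale sea-green lid, 132 (its x) x 192 (its y) x 8 mm thick, a plug under it inside the box mouth; origin at the centre of its plate's underside, 80 mm above the box origin when home. Each end starts 4 to 8 mm too high on a press-fit seal, takes about 9 N to push down, stays where pushed, stops hard when home. The flat top band at each end is 26 mm wide; the middle is sunk 3 mm.
- lid_left (a point): point on the top face of the lid at its left (+y) end, 83 mm from the middle, on the centre line; 88 mm above the box origin when home
- lid_right (a point): the same at the right (-y) end of the lid
- clip_left (a joint): angle (rad) of the lime green clip hinged on the lid's left end, 64 mm wide, 35 long, 3.5 thick: 0 hangs flat against the box end (closed), 1.57 sticks straight out; starts at 1.3 to 2.0. Hinge line along the lid's x, 99 mm from its middle, 4 mm above its underside. Turns with about 2 N at the tip, stays put. Its inner rib goes under the flange, or binds on it if that end is over 3 mm high.
- clip_right (a joint): the same for the clip at the right end
- clip_left_tip (a point): point on the left clip, 32 mm from its hinge line, at the middle of its width, half-way through its thickness
- clip_right_tip (a point): the same on the right clip
- bottle: amber bottle with a white cap, 68 mm across, 140 mm high, loose; origin at the centre of its foot; leave alone
- tub: white tub with a pale green band, 76 mm across, 70 mm high, loose; origin at the centre of its foot; leave alone
- dropper: small amber dropper bottle, 42 mm across, 100 mm high, loose; origin at the centre of its foot; leave alone
- mortar: white mortar with its pestle, 124 mm across, 75 mm high (the pestle up to 120 mm), loose; origin at the centre of its foot; leave alone

How it is judged:
By the outcome, as a careful person would: the job done as asked, in the order asked, and still so for the second after the job is handed in, with the robot touching nothing.
It also fails if it takes over 48 s, if anything falls off the work surface, if the arm or the gripper's body presses on something with over 40 N, if the wrist force passes 120 N, or if a joint passes its speed limit or range.

ROBOT

A 6-joint arm with a two-finger parallel gripper is mounted at the origin on the work surface. World frame = base frame: x ahead of the robot, y to its left, z up, the work surface at z = 0. Lengths are in m, angles in rad, forces in N, time in s.
With the tool pointing down it reaches from about 0.3 to 0.85 m from the base axis. Payload 4.2 kg.
Tool frame: the origin (TCP) lies at the very end of the fingers, on their centre line; the grasp point (between the pads) lies 19 mm behind it; z points along the fingers, y is the line along which they close (so a half turn about z gives the same grasp; the last joint's range is limited). The gripper opens to 91 mm and grips with 3 to 60 N. Pads are 32 mm wide; open, the fingers measure 118 mm over their backs; the gripper's body (76 mm by 178 mm) begins 60 mm behind the grasp point.
Start: joints at [-1.333, 0.32, 1.565, -0, 1.257, -0.02], TCP at [0.147, -0.556, 0.214] pointing down, gripper open.
Joint ranges: [-3.11, 3.11], [-0.84, 2.01], [0.21, 2.61], [-1.34, 4.49], [0.05, 2.63], [-2.56, 2.56]. Speed limits (rad/s): [2.57, 2.57, 3.14, 3.14, 3.14, 3.14].

INTERFACE

Orientations are given as a unit quaternion [w, x, y, z].
In Python, from plant import bot gives the robot as it stands.
- The arm moves only by the shell command python3 -m handwheel 'ROWS' [FORCE]. ROWS is JSON, a list of rows, each a list of 7 numbers: the shift along the tool's x, y, z normalised to -1 to 1, where 1 is 200 mm, then the turn, a rotation vector about the tool's x, y, z normalised to -1 to 1, where 1 is 0.1 rad, then the opening, from 0 (shut) to 1 (fully open). In form: [[x, y, z, wx, wy, wz, grip], ...]. A call has 1 to 10 rows; each row shifts and turns the commanded pose from where the row before left it, along the tool's axes as they then stand; what a row does not reach is not made up. A row lasts 1/12 s, in which the tool goes at most 41.7 mm and 7.16 degrees, less where a joint would pass 70% of its speed; a pose out of reach is approached as far as the arm can. A call with a number of a shift or a turn outside -1 to 1 is refused whole. A call with a gripper value outside its range is refused whole. The fingers move at their own pace and stop on an object; FORCE is the grip in N (left out, the last holds). Time passes only in rows, so rows that do not move let the fingers close. It gives the time, the measured TCP pose, the force, the opening and the grip force at its end, in the units of the state.
- bot.get_obs(): the state, without advancing time (a new reading comes with each control period).
- bot.camera(name): name is "scene" or "top" or "wrist"; returns the picture (400x640x3 uint8, red, green, blue); there is no depth.
- bot.get_calibration(name): a dict with "mtx" (3x3 intrinsics, pixels), "rvec" (rotation vector, rad) and "tvec" (3), from world to camera coordinates, as OpenCV has them. Camera axes: x right, y down, z forward; pixel columns grow to the right and rows downward; lengths in m; the calibration is good to about 2 mm. The wrist camera is an equidistant fisheye: a pixel r from the principal point sees the ray r / f radians off the axis. A picture is of the moment at which its call begins: read the wrist's pose just before it. get_calibration takes no time and is no camera call; for the wrist camera it gives the pose at the moment of the call.
- bot.close_job(): hands the job in; it is judged then, once.
The state is a dict: "time_s": time; "q": joint angles; "qvel": joint speeds; "joint_torque": joint torques, N m; "position": TCP position; "ee_rot": TCP orientation; "ft_force": force on the tool from outside, world axes, zero at the start; "torque": the same for the moment, N m; "opening": finger opening in m; "grip_force": force on a finger pad.
Only numpy, scipy, OpenCV 4.12 (cv2) and the standard library are available. Lean on these libraries where they do the work, as an engineer would, in place of code of your own. Each camera call takes 0.05 s, during which the arm holds its last target. There are 200 camera calls.

## Working session

There is one attempt and no reset: what is moved stays moved. The work goes in short steps, Python scripts to look and compute and a shell command to move; the robot and the scene stay as the last step left them, time stands still between calls to the robot, and variables do not carry over. Pictures are saved under pics/ and viewed, at most 10 in all, crops included, and the job is handed in when it is done.

```bash
mkdir -p pics
python3 - <<'E'
from plant import bot
import cv2,numpy as np
o=bot.get_obs();print({k:np.round(v,3) for k,v in o.items()})
for n in("scene","top"):
    im=bot.camera(n);cv2.imwrite(f"pics/{n}0.png",im[:,:,::-1]);c=bot.get_calibration(n);print(n,{k:np.round(v,3).tolist() for k,v in c.items()})
E
```

```text
{'time_s': np.float64(0.0), 'q': array([-1.333,  0.32 ,  1.566,  0.   ,  1.257, -0.02 ]), 'qvel': array([ 0.002, -0.001,  0.001,  0.   ,  0.001,  0.002]), 'joint_torque': array([ -0.   , -41.246, -23.197,   0.073,   0.046,  -0.   ]), 'position': array([ 0.146, -0.555,  0.213]), 'ee_rot': array([-0.001,  0.992,  0.129, -0.   ]), 'ft_force': array([-0.5  , -0.44 ,  0.329]), 'torque': array([ 0.023, -0.016, -0.028]), 'grip_force': np.float64(0.0), 'opening': np.float64(0.091)}
scene {'mtx': [[372.224, 0.0, 323.877], [0.0, 372.224, 200.422], [0.0, 0.0, 1.0]], 'rvec': [0.954, 2.452, -1.116], 'tvec': [0.474, -0.202, 1.434]}
top {'mtx': [[519.43, 0.0, 318.991], [0.0, 519.43, 194.452], [0.0, 0.0, 1.0]], 'rvec': [2.142, -2.159, 0.185], 'tvec': [-0.012, 0.639, 1.411]}
```

View pics/scene0.png

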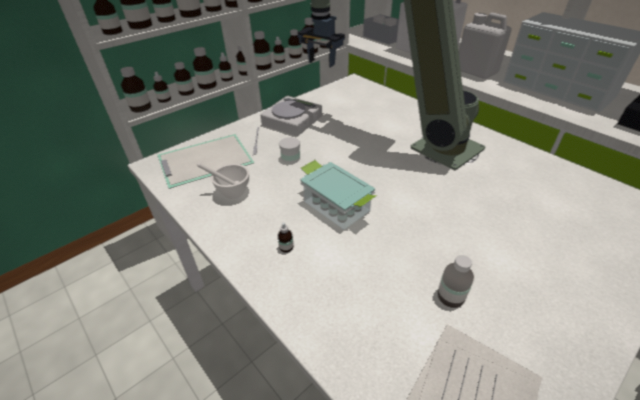

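View pics/top0.png

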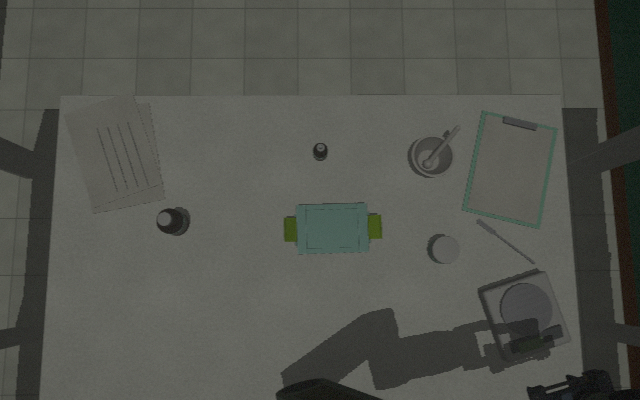

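The top view shows the lid at about (332,229), its left clip at (291,229) and its right clip at (375,226). The dropper is at (320,151), the mortar at (431,157), the tub at (444,249) and the bottle at (172,221). Next I'll enlarge the box in both views.

```bash
cat > h.py <<'E'
import cv2,numpy as np
from plant import bot
def cal(n):
    c=bot.get_calibration(n);R=cv2.Rodrigues(np.array(c['rvec'],float))[0];return np.array(c['mtx']),R,np.array(c['tvec'],float).ravel()
def at_z(n,uv,z):
    K,R,t=cal(n);d=R.T@np.linalg.solve(K,[uv[0],uv[1],1]);c=-R.T@t;return c+d*(z-c[2])/d[2]
def proj(n,P):
    K,R,t=cal(n);p=K@(R@np.array(P,float)+t);return p[:2]/p[2]
E
python3 - <<'E'
from h import *
a=cv2.imread('pics/top0.png')[190:270,275:390];b=cv2.imread('pics/scene0.png')[150:240,290:390]
a=cv2.resize(a,None,fx=6,fy=6,interpolation=cv2.INTER_CUBIC);b=cv2.resize(b,None,fx=6,fy=6,interpolation=cv2.INTER_CUBIC)
cv2.imwrite('pics/topc.png',cv2.convertScaleAbs(a,alpha=1.6));cv2.imwrite('pics/scenec.png',b)
E
```

```text
(no output)
```

View pics/topc.png

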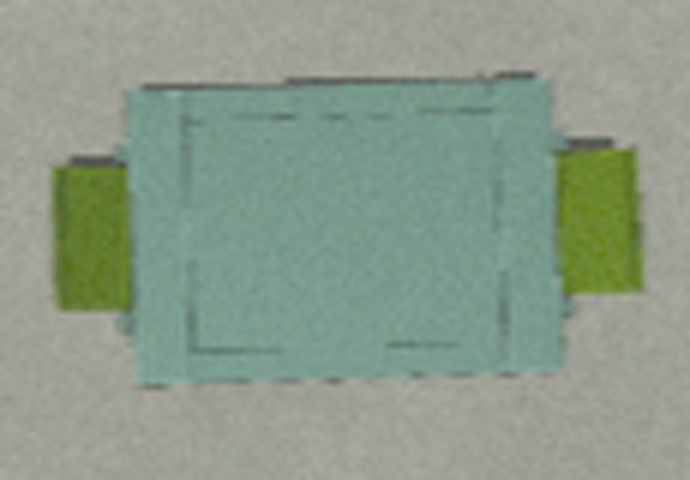

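View pics/scenec.png

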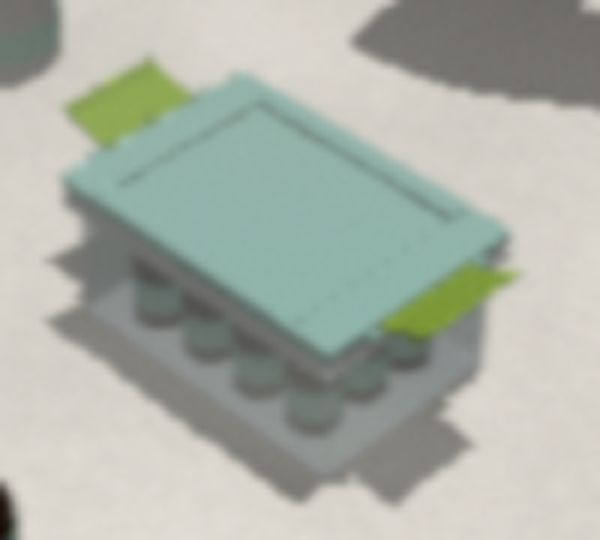

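The lid's corners in the top crop are at (127,92), (548,78), (562,372) and (138,385). The clip outer edges are at x≈55, y 167–310 (left) and x≈639, y 150–292 (right). Both clips stick out roughly level.

Run:
```python
from h import *
f=lambda p:(p[0]/6+275-.4,p[1]/6+190-.4)
g=lambda p:(p[0]/6+290-.4,p[1]/6+150-.4)
C=[at_z('top',f(p),.094) for p in[(127,92),(548,78),(562,372),(138,385)]]
print(np.round(C,4));m=np.mean(C,0);ym=(C[0]+C[3]-C[1]-C[2])/2;xm=(C[0]+C[1]-C[2]-C[3])/2
print('centre',m,'len',np.linalg.norm(ym),np.linalg.norm(xm),'yaw',np.arctan2(-ym[0],ym[1]),np.arctan2(xm[1],xm[0]))
for z in(.08,.092,.10,.11):
  for nm,p in(('L',(55.5,238.5)),('R',(639,221))):
    q=at_z('top',f(p),z);print(z,nm,np.round(q,4),'from mid',np.round((q-m)@ym/np.linalg.norm(ym),4))
S=[at_z('scene',g(p),.096) for p in[(65,182),(243,73),(510,236),(330,352)]];print(np.round(S,4),np.mean(S,0))
# triangulate clip tip mids
for nm,a,b in(('L',(55.5,238.5),(477,308)),('R',(639,221),(108,84))):
  K,R,t=cal('top');K2,R2,t2=cal('scene')
  b={'L':((520,272),(435,333)),'R':((65,108),(150,60))}[nm]; b=np.mean(b,0)
  X=cv2.triangulatePoints(K@np.c_[R,t],K2@np.c_[R2,t2],np.array(f(a)).reshape(2,1),np.array(g(b)).reshape(2,1));print(nm,(X[:3]/X[3]).ravel())
c=[(127,92),(548,78),(562,372),(138,385)];s=[(510,236),(243,73),(65,182),(330,352)]
for i,(a,b) in enumerate(zip(c,[(330,352),(65,182),(243,73),(510,236)])):
  X=cv2.triangulatePoints(K@np.c_[R,t],K2@np.c_[R2,t2],np.array(f(a)).reshape(2,1),np.array(g(b)).reshape(2,1));print('corner',(X[:3]/X[3]).ravel())
for nm,uv in(('drop',(320,150)),('mortar',(431,157)),('tub',(444,248)),('bottle',(168,219))):print(nm,at_z('top',uv,.08))
```

```text
[[ 0.6038  0.0473  0.094 ]
 [ 0.6089 -0.1435  0.094 ]
 [ 0.4762 -0.1467  0.094 ]
 [ 0.472   0.0428  0.094 ]]
centre [ 0.5402215  -0.05003571  0.094     ] len 0.19022938654216634 0.13230115812723447 yaw 0.024455022588938186 0.029513022529929215
0.08 L [0.5389 0.0802 0.08  ] from mid 0.1303
0.08 R [ 0.5449 -0.1851  0.08  ] from mid -0.1351
0.092 L [0.5379 0.0797 0.092 ] from mid 0.1297
0.092 R [ 0.5438 -0.1834  0.092 ] from mid -0.1334
0.1 L [0.5372 0.0793 0.1   ] from mid 0.1293
0.1 R [ 0.543  -0.1823  0.1   ] from mid -0.1323
0.11 L [0.5363 0.0788 0.11  ] from mid 0.1289
0.11 R [ 0.5421 -0.1809  0.11  ] from mid -0.1308
[[ 0.6121 -0.1351  0.096 ]
 [ 0.4808 -0.1427  0.096 ]
 [ 0.4788  0.0494  0.096 ]
 [ 0.6032  0.0491  0.096 ]] [ 0.54373871 -0.04481937  0.096     ]
L [0.53646604 0.07920325 0.10606938]
R [ 0.54322024 -0.18250417  0.09862915]
corner [0.60326075 0.04771637 0.09523578]
corner [ 0.60866939 -0.14318331  0.08989513]
corner [ 0.47639563 -0.14712785  0.09149791]
corner [0.47201555 0.04315133 0.08850563]
drop [ 0.75966963 -0.02018156  0.08      ]
mortar [ 0.73817366 -0.33010963  0.08      ]
tub [ 0.48479321 -0.35493827  0.08      ]
bottle [0.56943754 0.39459619 0.08      ]
```

```bash
python3 -m handwheel '[[0,0,0,0,0,0.78,0],[0,0,0,0,0,0.78,0],[0,0,0,0,0,0.78,0],[0.14,-0.14,0,0,0,0,0],[0.14,-0.14,0,0,0,0,0],[0.14,-0.14,0,0,0,0,0],[0.14,-0.14,0,0,0,0,0],[0.14,-0.14,0,0,0,0,0],[0.14,-0.14,0,0,0,0,0],[0.14,-0.14,0,0,0,0,0]]' 20
cat >> h.py <<'E'
B=np.array([.541,-.049,0.]);YAW=.026
def to(bx,by,z):
    from scipy.spatial.transform import Rotation as Ro
    o=bot.get_obs();q=o['ee_rot'];R=Ro.from_quat([q[1],q[2],q[3],q[0]]).as_matrix()
    c,s=np.cos(YAW),np.sin(YAW);T=np.array([B[0]+c*bx-s*by,B[1]+s*bx+c*by,z])
    Rt=np.array([[c,s,0],[s,-c,0],[0,0,-1.]])
    print('t',round(float(o['time_s']),2),'pos',np.round(o['position'],4),'shift units',np.round(R.T@(T-o['position'])/.2,3),'turn units',np.round(Ro.from_matrix(R.T@Rt).as_rotvec()/.1,2),'F',np.round(o['ft_force'],1))
E
python3 -c "
from h import *
to(0,-.083,.12)"
```

```text
time_s: 0.93
position: [0.3386, -0.3536, 0.2137]
ee_rot: [-0.0, 1.0, 0.012, -0.0]
ft_force: [0.7, -0.6, -0.4]
opening: 0.0276
grip_force: 0.0
t 0.93 pos [ 0.3386 -0.3536  0.2137] shift units [ 1.049 -1.084  0.468] turn units [-0.    0.   -0.03] F [ 0.7 -0.6 -0.4]
```

```bash
python3 -m handwheel '[[0.131,-0.1355,0.04,0,0,0,0],[0.131,-0.1355,0.04,0,0,0,0],[0.131,-0.1355,0.04,0,0,0,0],[0.131,-0.1355,0.04,0,0,0,0],[0.131,-0.1355,0.04,0,0,0,0],[0.131,-0.1355,0.04,0,0,0,0],[0.131,-0.1355,0.04,0,0,0,0],[0.131,-0.1355,0.04,0,0,0,0],[0,0,0,0,0,0,0],[0,0,0,0,0,0,0]]'
python3 - <<'E'
from h import *
to(0,-.083,.11)
a=bot.camera('wrist');b=bot.camera('scene')[150:240,290:390]
cv2.imwrite('pics/w1.png',a[:,:,::-1]);cv2.imwrite('pics/s1.png',cv2.resize(b,None,fx=6,fy=6,interpolation=cv2.INTER_CUBIC)[:,:,::-1])
c=bot.get_calibration('wrist');print(c)
E
```

```text
time_s: 1.77
position: [0.5426, -0.1321, 0.1487]
ee_rot: [-0.0, 1.0, 0.014, -0.001]
ft_force: [-0.9, -0.1, 0.1]
opening: 0.0006
grip_force: 0.0
t 1.77 pos [ 0.5426 -0.1321  0.1487] shift units [ 0.003 -0.001  0.194] turn units [-0.    0.02  0.01] F [-0.9 -0.1  0.1]
{'mtx': array([[309.70691629,   0.        , 316.27519081],
       [  0.        , 309.70691629, 194.86458286],
       [  0.        ,   0.        ,   1.        ]]), 'rvec': array([-2.11524758,  2.06433881,  0.25437207]), 'tvec': array([-0.14732922,  0.5100198 ,  0.45839759])}
```

View pics/w1.png

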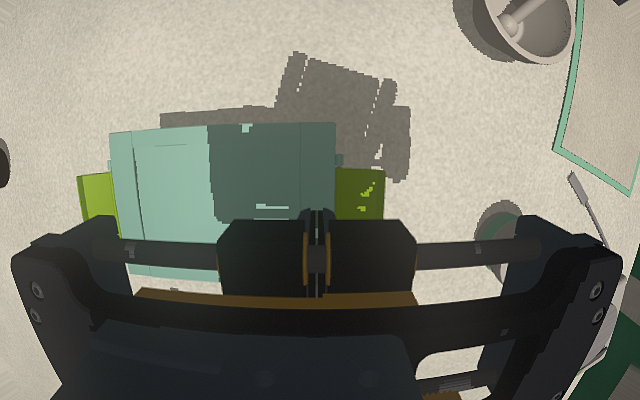

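The wrist view shows the far edge of the lid running from (110,133) to (335,124), the right clip at (336–385,170–220), and the closed fingers above the right end of the lid. I'll check the position with the fisheye model.

Run:
```python
from h import *
K,R,t=cal('wrist');c=-R.T@t;print('cam',c)
for nm,uv,z in(('FL',(110,133),.094),('FR',(335,123),.094),('clipRout',(385,170),.094),('clipLout',(78,176),.1)):
    d=np.array([(uv[0]-K[0,2])/K[0,0],(uv[1]-K[1,2])/K[1,1]]);r=np.hypot(*d)
    v=R.T@np.r_[d/r*np.sin(r),np.cos(r)];P=c+v*(z-c[2])/v[2];q=P-B;cy,s=np.cos(YAW),np.sin(YAW)
    print(nm,np.round(P,4),'box',np.round([cy*q[0]+s*q[1],-s*q[0]+cy*q[1]],4))
```

```text
cam [ 0.60939599 -0.13259111  0.32095259]
FL [0.6029 0.0438 0.094 ] box [0.0643 0.0911]
FR [ 0.6068 -0.1462  0.094 ] box [ 0.0633 -0.0989]
clipRout [ 0.5732 -0.1853  0.094 ] box [ 0.0287 -0.1371]
clipLout [0.5666 0.0833 0.1   ] box [0.029  0.1316]
```

```bash
python3 -m handwheel '[[0,0,0.08,0,0,0,0],[0,0,0.08,0,0,0,0],[0,0,0.05,0,0,0,0],[0,0,0.03,0,0,0,0],[0,0,0,0,0,0,0]]'
```

```text
time_s: 2.28
position: [0.541, -0.1343, 0.101]
ee_rot: [-0.0, 1.0, 0.011, -0.001]
ft_force: [0.1, -0.0, -0.4]
opening: 0.0003
grip_force: 0.0
```

```bash
sed -i 's/B=np.array.*;YAW/B=np.array([.540,-.051,0.]);YAW/' h.py; python3 -m handwheel '[[0,0,0.02,0,0,0,0],[0,0,0.015,0,0,0,0],[0,0,0.015,0,0,0,0],[0,0,0,0,0,0,0]]'; python3 -c "
from h import *
to(0,-.083,.088)"
```

```text
time_s: 2.62
position: [0.5427, -0.1341, 0.0925]
ee_rot: [0.001, 1.0, 0.012, 0.001]
ft_force: [0.3, -0.0, 0.6]
opening: 0.0005
grip_force: 0.6
t 2.62 pos [ 0.5427 -0.1341  0.0925] shift units [-0.003 -0.001  0.023] turn units [ 0.01 -0.01 -0.02] F [ 0.3 -0.   0.6]
```

```bash
for i in 1; do python3 -m handwheel '[[0,0,0.01,0,0,0,0],[0,0,0,0,0,0,0]]'; done; python3 -m handwheel '[[0,0,0.01,0,0,0,0],[0,0,0,0,0,0,0]]';python3 -m handwheel '[[0,0,0.01,0,0,0,0],[0,0,0,0,0,0,0]]'
```

```text
time_s: 2.78
position: [0.5428, -0.1343, 0.091]
ee_rot: [0.001, 1.0, 0.012, 0.001]
ft_force: [-0.9, -1.0, 5.7]
opening: 0.0006
grip_force: 2.4
time_s: 2.95
position: [0.5428, -0.1345, 0.0892]
ee_rot: [0.001, 1.0, 0.012, 0.001]
ft_force: [-0.7, -2.6, 7.2]
opening: 0.0004
grip_force: 2.9
time_s: 3.12
position: [0.5428, -0.1345, 0.0886]
ee_rot: [0.001, 1.0, 0.012, 0.001]
ft_force: [-4.6, -1.7, 14.0]
opening: 0.0003
grip_force: 7.6
```

```bash
python3 -m handwheel '[[0,0,0.01,0,0,0,0],[0,0,0,0,0,0,0]]'; python3 -m handwheel '[[0,0,0.01,0,0,0,0],[0,0,0,0,0,0,0]]'
```

```text
time_s: 3.28
position: [0.5429, -0.1345, 0.0886]
ee_rot: [0.001, 1.0, 0.012, 0.002]
ft_force: [-7.9, -0.8, 26.1]
opening: 0.0007
grip_force: 13.1
time_s: 3.45
position: [0.5429, -0.1345, 0.0885]
ee_rot: [0.001, 1.0, 0.012, 0.002]
ft_force: [-10.9, -0.7, 37.5]
opening: 0.0006
grip_force: 18.8
```

```bash
python3 -m handwheel '[[0,0,-0.12,0,0,0,0],[0,0,-0.12,0,0,0,0],[0,-0.2,0,0,0,0,0],[0,-0.2,0,0,0,0,0],[0,-0.2,0,0,0,0,0],[0,-0.2,0,0,0,0,0],[0,-0.03,0,0,0,0,0],[0,0,0,0,0,0,0]]'; python3 -c "
from h import *
to(0,.083,.098)"
```

```text
time_s: 4.12
position: [0.5382, 0.0345, 0.13]
ee_rot: [-0.0, 1.0, 0.014, 0.0]
ft_force: [-0.2, -0.1, 0.5]
opening: 0.0005
grip_force: 0.0
t 4.12 pos [0.5382 0.0345 0.13  ] shift units [-0.002  0.013  0.16 ] turn units [-0.   -0.    0.02] F [-0.2 -0.1  0.5]
```

```bash
python3 -m handwheel '[[0,0.01,0.08,0,0,0,0],[0,0,0.06,0,0,0,0],[0,0,0.02,0,0,0,0],[0,0,0,0,0,0,0]]';python3 -m handwheel '[[0,0,0.015,0,0,0,0],[0,0,0,0,0,0,0]]';python3 -m handwheel '[[0,0,0.015,0,0,0,0],[0,0,0,0,0,0,0]]';python3 -m handwheel '[[0,0,0.015,0,0,0,0],[0,0,0,0,0,0,0]]'
```

```text
time_s: 4.45
position: [0.5377, 0.029, 0.0969]
ee_rot: [0.0, 1.0, 0.011, -0.001]
ft_force: [0.8, 0.1, 0.4]
opening: 0.0005
grip_force: 0.0
time_s: 4.62
position: [0.5387, 0.0296, 0.0951]
ee_rot: [0.0, 1.0, 0.011, 0.0]
ft_force: [-0.3, 0.7, -0.2]
opening: 0.0004
grip_force: 0.0
time_s: 4.78
position: [0.5391, 0.0299, 0.0927]
ee_rot: [0.0, 1.0, 0.012, 0.001]
ft_force: [-0.5, -0.8, 1.9]
opening: 0.0007
grip_force: 0.8
time_s: 4.95
position: [0.5391, 0.0302, 0.0899]
ee_rot: [0.0, 1.0, 0.012, 0.001]
ft_force: [0.5, -0.6, 3.6]
opening: 0.0006
grip_force: 1.9
```

```bash
for a in 1;do python3 -m handwheel '[[0,0,0.01,0,0,0,0],[0,0,0,0,0,0,0]]';python3 -m handwheel '[[0,0,0.01,0,0,0,0],[0,0,0,0,0,0,0]]';python3 -m handwheel '[[0,0,0.01,0,0,0,0],[0,0,0,0,0,0,0]]';python3 -m handwheel '[[0,0,0.008,0,0,0,0],[0,0,0,0,0,0,0]]'; done
```

```text
time_s: 5.12
position: [0.5392, 0.0303, 0.0883]
ee_rot: [-0.0, 1.0, 0.012, 0.001]
ft_force: [-0.5, 0.5, 6.4]
opening: 0.0005
grip_force: 3.4
time_s: 5.28
position: [0.5392, 0.0303, 0.0882]
ee_rot: [-0.0, 1.0, 0.012, 0.001]
ft_force: [-5.2, 0.7, 19.0]
opening: 0.0006
grip_force: 9.6
time_s: 5.45
position: [0.5392, 0.0303, 0.0882]
ee_rot: [-0.0, 1.0, 0.012, 0.002]
ft_force: [-8.8, -0.1, 32.2]
opening: 0.0005
grip_force: 15.7
time_s: 5.62
position: [0.5392, 0.0303, 0.0882]
ee_rot: [-0.0, 1.0, 0.012, 0.002]
ft_force: [-11.6, -1.4, 40.5]
opening: 0.0004
grip_force: 20.7
```

```bash
python3 -m handwheel '[[0,0,-0.13,0,0,0,0],[0,0,-0.13,0,0,0,0],[0,-0.11,0,0,0,0,0],[0,-0.11,0,0,0,0,0],[0,0,0,0,0,0,0]]'; python3 -m handwheel '[[0,0,0.06,0,0,0,0],[0,0,0.04,0,0,0,0],[0,0,0.04,0,0,0,0],[0,0,0.03,0,0,0,0],[0,0,0,0,0,0,0]]';  python3 -c "
from h import *
to(0,.1255,.053)"
```

```text
time_s: 6.03
position: [0.5376, 0.0769, 0.1342]
ee_rot: [-0.001, 1.0, 0.013, 0.001]
ft_force: [0.3, -0.3, 0.1]
opening: 0.0003
grip_force: 0.0
time_s: 6.45
position: [0.5366, 0.0738, 0.0979]
ee_rot: [0.0, 1.0, 0.012, -0.001]
ft_force: [-0.1, 0.6, 0.3]
opening: 0.0004
grip_force: 0.0
t 6.45 pos [0.5366 0.0738 0.0979] shift units [ 0.002 -0.003  0.224] turn units [ 0.    0.03 -0.03] F [-0.1  0.6  0.3]
```

```bash
python3 -m handwheel '[[0,0,0.03,0,0,0,0],[0,0,0.03,0,0,0,0],[0,0,0.03,0,0,0,0],[0,0,0,0,0,0,0]]'; python3 -m handwheel '[[0,0,0.03,0,0,0,0],[0,0,0.03,0,0,0,0],[0,0,0.03,0,0,0,0],[0,0,0,0,0,0,0]]';python3 -m handwheel '[[0,0,0.03,0,0,0,0],[0,0,0.02,0,0,0,0],[0,0,0,0,0,0,0]]';  python3 -c "
from h import *
to(0,.1145,.053)"
```

```text
time_s: 6.78
position: [0.5373, 0.074, 0.0804]
ee_rot: [0.0, 1.0, 0.012, -0.0]
ft_force: [-0.5, 0.1, 1.5]
opening: 0.0005
grip_force: 0.0
time_s: 7.12
position: [0.5366, 0.0743, 0.0619]
ee_rot: [0.0, 1.0, 0.012, -0.001]
ft_force: [0.0, 0.1, -0.3]
opening: 0.0003
grip_force: 0.0
time_s: 7.37
position: [0.5366, 0.0744, 0.0522]
ee_rot: [-0.0, 1.0, 0.012, -0.001]
ft_force: [1.0, 1.4, 0.3]
opening: 0.0
grip_force: 0.2
t 7.37 pos [0.5366 0.0744 0.0522] shift units [ 0.001  0.055 -0.004] turn units [-0.    0.02 -0.02] F [1.  1.4 0.3]
```

```bash
python3 -m handwheel '[[0,0.025,0,0,0,0,0],[0,0.015,0,0,0,0,0],[0,0,0,0,0,0,0]]'; python3 -m handwheel '[[0,0.01,0,0,0,0,0],[0,0.01,0,0,0,0,0],[0,0,0,0,0,0,0]]';python3 -m handwheel '[[0,0.01,0,0,0,0,0],[0,0.0,0,0,0,0,0]]'
```

```text
time_s: 7.62
position: [0.5372, 0.0656, 0.0532]
ee_rot: [0.0, 1.0, 0.012, -0.0]
ft_force: [-1.0, -0.3, -0.1]
opening: 0.0007
grip_force: 0.1
time_s: 7.87
position: [0.5375, 0.0619, 0.0533]
ee_rot: [0.0, 1.0, 0.012, -0.0]
ft_force: [0.2, 1.2, -0.4]
opening: 0.0006
grip_force: 0.4
time_s: 8.03
position: [0.5375, 0.0616, 0.0533]
ee_rot: [-0.001, 1.0, 0.011, -0.0]
ft_force: [-0.8, 7.4, -1.1]
opening: 0.0006
grip_force: 3.6
```

Run:
```python
from h import *
b=bot.camera('scene')[150:240,290:390]
cv2.imwrite('pics/s2.png',cv2.resize(b,None,fx=6,fy=6,interpolation=cv2.INTER_CUBIC)[:,:,::-1])
to(0,.1145,.053)
```

```text
t 8.08 pos [0.5375 0.0616 0.0533] shift units [-0.002 -0.009  0.002] turn units [-0.03  0.   -0.03] F [-0.6  6.8 -0.4]
```

View pics/s2.png

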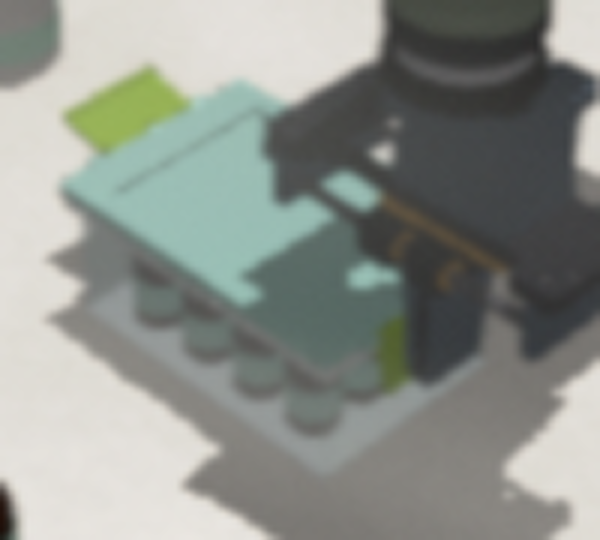

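The clip at (395,350) now hangs down between the finger and the box end, and the force has risen sharply. I'll push a little more to confirm it has stopped.

```bash
python3 -m handwheel '[[0,0.01,0,0,0,0,0],[0,0,0,0,0,0,0]]'; python3 -m handwheel '[[0,0.008,0,0,0,0,0],[0,0,0,0,0,0,0]]'; python3 -m handwheel '[[0,-0.06,0,0,0,0,0],[0,-0.1,0,0,0,0,0],[0,0,-0.2,0,0,0,0],[0,0,-0.2,0,0,0,0],[0,0,-0.05,0,0,0,0],[0,0.2,0,0,0,0,0],[0,0.2,0,0,0,0,0],[0,0.2,0,0,0,0,0],[0,0.2,0,0,0,0,0],[0,0.2,0,0,0,0,0]]'; python3 -c "
from h import *
to(0,-.1255,.11)"
```

```text
time_s: 8.25
position: [0.5376, 0.0615, 0.0534]
ee_rot: [-0.003, 1.0, 0.011, -0.0]
ft_force: [-0.4, 14.5, -1.0]
opening: 0.0003
grip_force: 7.1
time_s: 8.42
position: [0.5376, 0.0615, 0.0534]
ee_rot: [-0.004, 1.0, 0.01, 0.0]
ft_force: [-1.0, 20.4, -0.9]
opening: 0.0005
grip_force: 9.9
time_s: 9.25
position: [0.5414, -0.1135, 0.1435]
ee_rot: [0.001, 1.0, 0.012, 0.0]
ft_force: [0.6, -0.2, -0.4]
opening: 0.0002
grip_force: 0.0
t 9.25 pos [ 0.5414 -0.1135  0.1435] shift units [0.002 0.315 0.168] turn units [ 0.01 -0.   -0.02] F [ 0.6 -0.2 -0.4]
```

```bash
python3 -m handwheel '[[0,0.16,0,0,0,0,0],[0,0.15,0,0,0,0,0],[0,0,0.08,0,0,0,0],[0,0,0.08,0,0,0,0],[0,0,0,0,0,0,0]]'; python3 -c "
from h import *
to(0,-.1255,.053)"
```

```text
time_s: 9.67
position: [0.5408, -0.1738, 0.1084]
ee_rot: [-0.001, 1.0, 0.011, -0.003]
ft_force: [-0.9, 0.2, -0.3]
opening: 0.0004
grip_force: 0.0
t 9.67 pos [ 0.5408 -0.1738  0.1084] shift units [0.014 0.014 0.277] turn units [-0.01  0.06 -0.04] F [-0.9  0.2 -0.3]
```

```bash
python3 -m handwheel '[[0,0.01,0.03,0,0,0,0],[0,0,0.03,0,0,0,0],[0,0,0.03,0,0,0,0],[0,0,0,0,0,0,0]]'; python3 -m handwheel '[[0,0,0.03,0,0,0,0],[0,0,0.03,0,0,0,0],[0,0,0.03,0,0,0,0],[0,0,0,0,0,0,0]]';python3 -m handwheel '[[0,0,0.03,0,0,0,0],[0,0,0.03,0,0,0,0],[0,0,0.03,0,0,0,0],[0,0,0,0,0,0,0]]';  python3 -c "
from h import *
to(0,-.1145,.053)"
```

```text
time_s: 10.0
position: [0.5431, -0.1749, 0.0927]
ee_rot: [-0.0, 1.0, 0.012, -0.0]
ft_force: [-0.7, 1.3, 0.3]
opening: 0.0004
grip_force: 0.0
time_s: 10.33
position: [0.5432, -0.1752, 0.0745]
ee_rot: [0.0, 1.0, 0.012, -0.0]
ft_force: [0.1, -1.2, 0.5]
opening: 0.0009
grip_force: 0.1
time_s: 10.67
position: [0.5426, -0.1751, 0.0559]
ee_rot: [-0.0, 1.0, 0.012, -0.001]
ft_force: [0.6, -0.3, -0.3]
opening: 0.0006
grip_force: 0.0
t 10.67 pos [ 0.5426 -0.1751  0.0559] shift units [ 0.003 -0.048  0.014] turn units [-0.01  0.02 -0.02] F [ 0.6 -0.3 -0.3]
```

```bash
python3 -m handwheel '[[0,0,0.015,0,0,0,0],[0,-0.025,0,0,0,0,0],[0,-0.015,0,0,0,0,0],[0,0,0,0,0,0,0]]'; python3 -m handwheel '[[0,-0.01,0,0,0,0,0],[0,-0.005,0,0,0,0,0],[0,0,0,0,0,0,0]]';python3 -m handwheel '[[0,-0.01,0,0,0,0,0],[0,0.0,0,0,0,0,0]]'
```

```text
time_s: 11.0
position: [0.5427, -0.1666, 0.0541]
ee_rot: [-0.0, 1.0, 0.012, -0.0]
ft_force: [-0.4, -0.2, 0.3]
opening: 0.0004
grip_force: 0.0
time_s: 11.25
position: [0.543, -0.1642, 0.0544]
ee_rot: [0.0, 1.0, 0.012, 0.0]
ft_force: [0.6, -0.8, -0.3]
opening: 0.0003
grip_force: 0.6
time_s: 11.42
position: [0.5431, -0.1622, 0.0543]
ee_rot: [0.0, 1.0, 0.012, 0.0]
ft_force: [-0.2, -2.0, -0.9]
opening: 0.0007
grip_force: 0.9
```

```bash
python3 -m handwheel '[[0,-0.01,0,0,0,0,0],[0,0,0,0,0,0,0]]'; python3 -m handwheel '[[0,-0.01,0,0,0,0,0],[0,0,0,0,0,0,0]]';python3 -m handwheel '[[0,-0.008,0,0,0,0,0],[0,0.0,0,0,0,0,0]]'
```

```text
time_s: 11.58
position: [0.5431, -0.1611, 0.0545]
ee_rot: [0.001, 1.0, 0.012, 0.0]
ft_force: [0.5, -5.0, -0.9]
opening: 0.0004
grip_force: 2.6
time_s: 11.75
position: [0.5432, -0.161, 0.0547]
ee_rot: [0.003, 1.0, 0.013, 0.0]
ft_force: [-0.9, -11.4, -0.6]
opening: 0.0006
grip_force: 5.7
time_s: 11.92
position: [0.5432, -0.161, 0.0548]
ee_rot: [0.004, 1.0, 0.013, 0.001]
ft_force: [-2.2, -17.2, -1.5]
opening: 0.0006
grip_force: 8.2
```

```bash
python3 -m handwheel '[[0,0.06,0,0,0,0,0],[0,0.1,0,0,0,0,0],[0,0,-0.2,0,0,0,0],[0,0,-0.2,0,0,0,0],[0,0,-0.2,0,0,0,0],[-0.2,0,0,0,0,0,0],[-0.2,0,0,0,0,0,0],[-0.2,0,0,0,0,0,0],[-0.2,0,0,0,0,0,0],[0,0,0,0,0,0,0]]'
python3 - <<'E'
from h import *
b=bot.camera('scene')[150:240,290:390];a=bot.camera('top')[190:270,275:390]
z=lambda i:cv2.resize(i,None,fx=6,fy=5,interpolation=cv2.INTER_CUBIC)[:,:,::-1]
z=lambda i:cv2.resize(i,(600,300) if 0 else (390,300),interpolation=cv2.INTER_CUBIC)[:,:,::-1]
w=bot.camera('wrist')[:,:,::-1];cv2.imwrite('pics/e.png',np.vstack([np.hstack([z(b),cv2.convertScaleAbs(z(a),alpha=1.5)]),cv2.resize(w,(780,300)) if 0 else np.pad(cv2.resize(w,(480,300)),((0,0),(0,300),(0,0)))]))
E
```

```text
time_s: 12.75
position: [0.3758, -0.19, 0.1735]
ee_rot: [-0.002, 1.0, 0.011, -0.004]
ft_force: [-0.3, 1.5, 0.6]
opening: 0.0006
grip_force: 0.0
```

View pics/e.png

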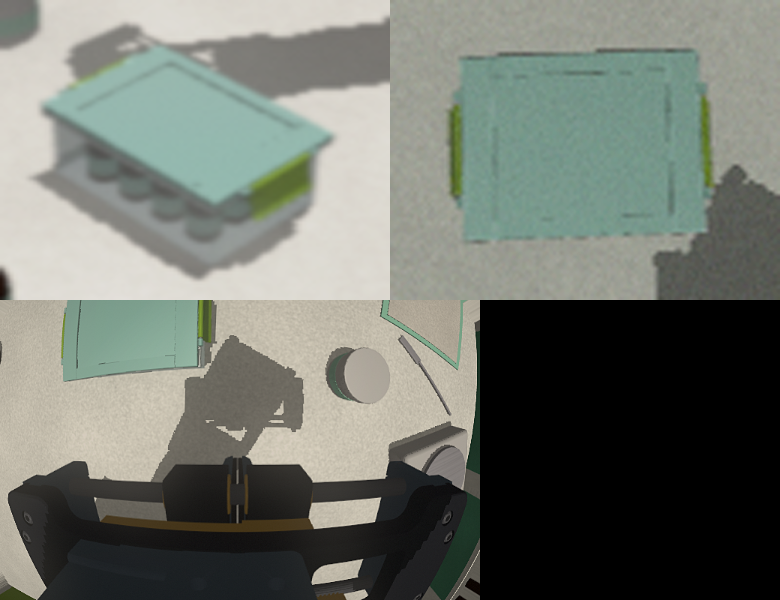

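The scene view shows both clips hanging down (left clip at (280,185)), and the top view shows thin green strips at both ends. I'll check from directly above the ends with the wrist camera that the clips are fully flat.

```bash
cat > w.py <<'E'
from h import *
import sys
K,R,t=cal('wrist');c=-R.T@t;q=c-B;cy,s=np.cos(YAW),np.sin(YAW);print('cam box',cy*q[0]+s*q[1],-s*q[0]+cy*q[1],c[2])
im=bot.camera('wrist')[:,:,::-1]
sg=float(sys.argv[1])
def px(bx,by,z):
    P=B+np.array([cy*bx-s*by,s*bx+cy*by,z]);v=R@P+t;th=np.arctan2(np.hypot(v[0],v[1]),v[2]);d=v[:2]/np.hypot(v[0],v[1])*th*K[0,0];return np.round(d+[K[0,2],K[1,2]],1)
o=px(0,sg*.1,.07).astype(int)
x0,y0=max(o[0]-50,0),max(o[1]-40,0)
cv2.imwrite(sys.argv[2],cv2.resize(im[y0:y0+75,x0:x0+100],None,fx=8,fy=8,interpolation=cv2.INTER_CUBIC))
f=lambda p:np.round((p-[x0,y0])*8)
H=np.array([.099,.084])
for a in(0,.06,.12,.2):
    rot=lambda out,dn:(H[0]+out*np.cos(a)+dn*np.sin(a),H[1]-dn*np.cos(a)+out*np.sin(a))
    print(a,'bottom outer edge',[f(px(x,sg*rot(.00175,.035)[0],rot(.00175,.035)[1])) for x in(.032,-.032)])
print('lid edge',[f(px(x,sg*.096,.088)) for x in(.06,-.06)],'clip top outer',[f(px(x,sg*.10075,.084)) for x in(.032,-.032)])
E
python3 -m handwheel '[[0.16,-0.06,0.03,0,0,0,0],[0.16,-0.06,0.03,0,0,0,0],[0.17,-0.06,0.03,0,0,0,0],[0,0,0,0,0,0,0],[0,0,0,0,0,0,0]]'; python3 w.py -1 pics/r.png
```

```text
time_s: 13.32
position: [0.4831, -0.1532, 0.1553]
ee_rot: [-0.0, 1.0, 0.013, -0.0]
ft_force: [0.1, -0.9, 0.9]
opening: 0.0005
grip_force: 0.0
cam box 0.008187807363615195 -0.10104451386270669 0.32665712353655624
0 bottom outer edge [array([410.,  29.]), array([410., 597.])]
0.06 bottom outer edge [array([430.,  29.]), array([429., 597.])]
0.12 bottom outer edge [array([449.,  28.]), array([447., 598.])]
0.2 bottom outer edge [array([474.,  28.]), array([471., 598.])]
lid edge [array([ 361., -289.]), array([362., 930.])] clip top outer [array([410.,  -2.]), array([410., 647.])]
```

View pics/r.png

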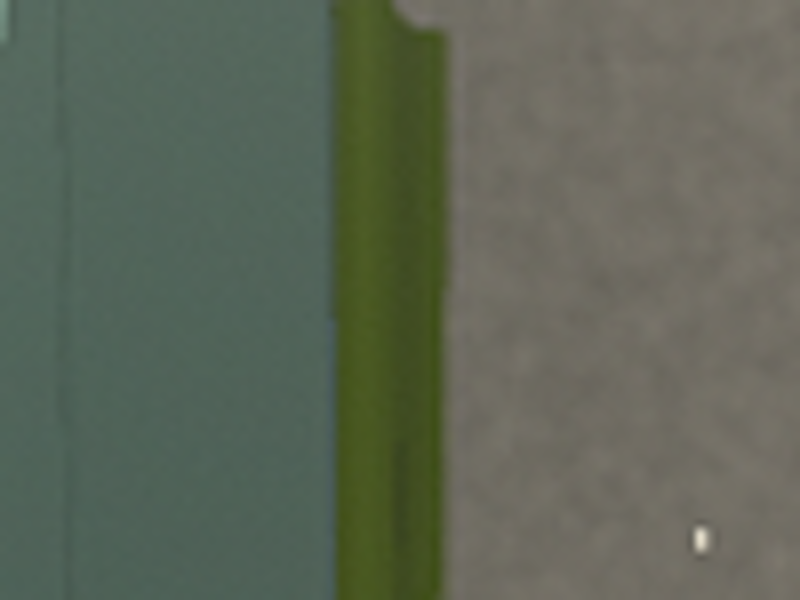

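The lid edge is at x≈336, the hinge at 336–393, and something at the clip's foot reaches x≈443. That is either a pull lip or the clip standing slightly open, so I'll take an oblique look from outside.

```bash
python3 -m handwheel '[[0,0.2,0,0,0,0,0],[0,0.2,0,0,0,0,0],[-0.12,0.2,0,0,0,0,0],[0,0,0,0,0,0,0],[0,0,0,0,0,0,0]]'; python3 w.py -1 pics/r2.png
python3 - <<'E'
from h import *
b=bot.camera('scene')[170:220,340:390,::-1]
r=cv2.imread('pics/r2.png');cv2.imwrite('pics/r3.png',np.hstack([cv2.resize(r,(533,400)),cv2.resize(b,(267,267),interpolation=cv2.INTER_CUBIC).copy() if 0 else cv2.copyMakeBorder(cv2.resize(b,(267,267),interpolation=cv2.INTER_CUBIC),0,133,0,0,0)]))
E
```

```text
time_s: 13.78
position: [0.4606, -0.2721, 0.1564]
ee_rot: [-0.0, 1.0, 0.01, -0.0]
ft_force: [0.2, 0.5, 0.5]
opening: 0.0002
grip_force: 0.0
cam box -0.01748197492558951 -0.21980390833671296 0.327754813901929
0 bottom outer edge [array([483.,  62.]), array([497., 595.])]
0.06 bottom outer edge [array([498.,  60.]), array([512., 594.])]
0.12 bottom outer edge [array([514.,  58.]), array([527., 594.])]
0.2 bottom outer edge [array([533.,  55.]), array([546., 593.])]
lid edge [array([ 307., -231.]), array([337., 889.])] clip top outer [array([356.,  22.]), array([371., 621.])]
```

View pics/r3.png

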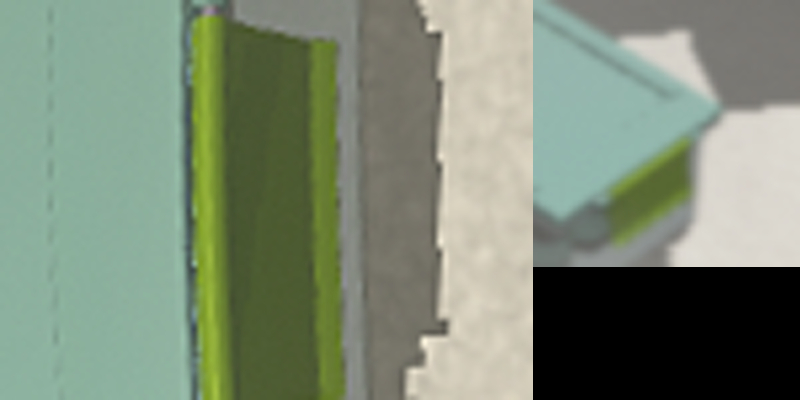

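The strip at the clip's foot (x≈312–338) could be a lip or a remaining tilt of 0.1–0.2 rad. I'll settle it by probing the clip face with the finger at three heights: a straight slope means tilt, a step means a lip.

```bash
python3 -m handwheel '[[0.13,-0.14,0,0,0,0,0],[0.13,-0.14,0,0,0,0,0],[0.13,-0.12,0,0,0,0,0],[0.02,0,0.15,0,0,0,0],[0,0,0.15,0,0,0,0],[0,0,0.08,0,0,0,0],[0,0,0,0,0,0,0],[0,0,0,0,0,0,0]]'; python3 -c "
from h import *
to(0,-.115,.080)"
```

```text
time_s: 14.55
position: [0.542, -0.187, 0.0801]
ee_rot: [-0.0, 1.0, 0.013, -0.001]
ft_force: [0.2, 0.0, 0.2]
opening: 0.0006
grip_force: 0.0
t 14.55 pos [ 0.542  -0.187   0.0801] shift units [ 0.008 -0.105  0.001] turn units [-0.01  0.01 -0.  ] F [0.2 0.  0.2]
```

```bash
python3 -m handwheel '[[0,-0.06,0,0,0,0,0],[0,-0.05,0,0,0,0,0],[0,0,0,0,0,0,0]]'; for k in 1;do python3 -m handwheel '[[0,-0.01,0,0,0,0,0],[0,0,0,0,0,0,0]]';python3 -m handwheel '[[0,-0.01,0,0,0,0,0],[0,0,0,0,0,0,0]]';python3 -m handwheel '[[0,-0.01,0,0,0,0,0],[0,0,0,0,0,0,0]]'; done|grep -E 'posi|ft'
```

```text
time_s: 14.8
position: [0.542, -0.1644, 0.0819]
ee_rot: [-0.0, 1.0, 0.013, 0.001]
ft_force: [-0.5, 0.3, -0.1]
opening: 0.0001
grip_force: 0.0
position: [0.5419, -0.1641, 0.0812]
ft_force: [0.4, 0.1, -0.4]
position: [0.5415, -0.1624, 0.0806]
ft_force: [-0.3, 0.4, -0.6]
position: [0.5414, -0.1604, 0.0803]
ft_force: [-0.0, -0.5, -0.2]
```

```bash
(python3 -m handwheel '[[0,-0.01,0,0,0,0,0],[0,0,0,0,0,0,0]]';python3 -m handwheel '[[0,-0.01,0,0,0,0,0],[0,0,0,0,0,0,0]]';python3 -m handwheel '[[0,-0.01,0,0,0,0,0],[0,0,0,0,0,0,0]]')|grep -E 'posi|ft'
```

```text
position: [0.5414, -0.1588, 0.0803]
ft_force: [0.5, -2.3, -0.2]
position: [0.5415, -0.1586, 0.0804]
ft_force: [-0.7, -6.9, -0.5]
position: [0.5416, -0.1584, 0.0806]
ft_force: [-1.1, -14.1, -1.6]
```

```bash
python3 -m handwheel '[[0,0.055,0,0,0,0,0],[0,0,0.06,0,0,0,0],[0,0,0,0,0,0,0],[0,-0.015,0,0,0,0,0],[0,0,0,0,0,0,0]]'; (python3 -m handwheel '[[0,-0.01,0,0,0,0,0],[0,0,0,0,0,0,0]]';python3 -m handwheel '[[0,-0.01,0,0,0,0,0],[0,0,0,0,0,0,0]]')|grep -E 'posi|ft'
```

```text
time_s: 16.22
position: [0.5415, -0.1618, 0.0685]
ee_rot: [-0.0, 1.0, 0.012, -0.0]
ft_force: [-0.0, -0.3, -0.4]
opening: 0.0004
grip_force: 0.0
position: [0.5418, -0.1601, 0.0688]
ft_force: [-0.5, 0.7, 0.8]
position: [0.5418, -0.1599, 0.0688]
ft_force: [-0.2, -5.6, -0.6]
```

```bash
(python3 -m handwheel '[[0,-0.01,0,0,0,0,0],[0,0,0,0,0,0,0]]';python3 -m handwheel '[[0,-0.01,0,0,0,0,0],[0,0,0,0,0,0,0]]';python3 -m handwheel '[[0,-0.01,0,0,0,0,0],[0,0,0,0,0,0,0]]';python3 -m handwheel '[[0,0.06,0,0,0,0,0],[0,0,0.085,0,0,0,0],[0,0,0,0,0,0,0],[0,-0.03,0,0,0,0,0],[0,0,0,0,0,0,0]]'; python3 -m handwheel '[[0,-0.01,0,0,0,0,0],[0,0,0,0,0,0,0]]';python3 -m handwheel '[[0,-0.01,0,0,0,0,0],[0,0,0,0,0,0,0]]')|grep -E 'posi|ft'
```

```text
position: [0.5418, -0.1598, 0.0689]
ft_force: [-1.1, -12.1, -0.9]
position: [0.5419, -0.1597, 0.069]
ft_force: [-2.1, -17.9, -2.7]
position: [0.5419, -0.1597, 0.0692]
ft_force: [-2.3, -23.2, -2.1]
position: [0.5408, -0.1614, 0.0514]
ft_force: [-2.3, -14.7, -1.8]
position: [0.541, -0.1614, 0.052]
ft_force: [-3.8, -20.3, -1.8]
position: [0.541, -0.1614, 0.0523]
ft_force: [-5.5, -26.7, -1.9]
```

The contact moves steadily outward as the finger goes deeper. So the finger's back is tapered and stops on the hinge before its tip has closed the clip fully. I'll lean the tool by 0.3 rad so that only the fingertip pushes near the clip's tip.

```bash
python3 -m handwheel '[[0,0.08,0,0,0,0,0],[0,0,0,1,0,0,0],[0,0,0,1,0,0,0],[0,0,0,1,0,0,0],[0,0,0,0,0,0,0],[0,0,0,0,0,0,0]]'; python3 -c "
from h import *
to(0,-.115,.054)"
```

```text
time_s: 18.3
position: [0.5417, -0.171, 0.0513]
ee_rot: [-0.149, 0.989, 0.011, -0.002]
ft_force: [0.2, -0.1, -0.4]
opening: 0.0002
grip_force: 0.0
t 18.3 pos [ 0.5417 -0.171   0.0513] shift units [ 0.007 -0.028 -0.006] turn units [-2.99  0.   -0.04] F [ 0.2 -0.1 -0.4]
```

```bash
(python3 -m handwheel '[[0,-0.022,0.001,0,0,0,0],[0,0,0,0,0,0,0]]'; python3 -m handwheel '[[0,-0.0095,0.003,0,0,0,0],[0,-0.0095,0.003,0,0,0,0],[0,0,0,0,0,0,0]]';python3 -m handwheel '[[0,-0.0095,0.003,0,0,0,0],[0,0,0,0,0,0,0]]';python3 -m handwheel '[[0,-0.0095,0.003,0,0,0,0],[0,0,0,0,0,0,0]]')|grep -E 'posi|ft'
```

```text
position: [0.5414, -0.1642, 0.0531]
ft_force: [-0.2, -0.3, 0.2]
position: [0.5415, -0.1609, 0.0528]
ft_force: [-0.2, 0.1, 0.5]
position: [0.5414, -0.1596, 0.0525]
ft_force: [-0.2, -0.0, 0.2]
position: [0.5415, -0.1583, 0.0524]
ft_force: [0.3, -0.4, -0.7]
```

```bash
(python3 -m handwheel '[[0,-0.0095,0.003,0,0,0,0],[0,0,0,0,0,0,0]]'; python3 -m handwheel '[[0,-0.0095,0.003,0,0,0,0],[0,0,0,0,0,0,0]]';python3 -m handwheel '[[0,-0.0095,0.003,0,0,0,0],[0,0,0,0,0,0,0]]';python3 -m handwheel '[[0,-0.0095,0.003,0,0,0,0],[0,0,0,0,0,0,0]]')|grep -E 'posi|ft'
```

```text
position: [0.5415, -0.157, 0.0522]
ft_force: [-0.4, -2.6, -1.1]
position: [0.5415, -0.1565, 0.0522]
ft_force: [-1.0, -8.8, -0.8]
position: [0.5415, -0.1561, 0.0521]
ft_force: [-1.7, -12.8, -0.5]
position: [0.5416, -0.1559, 0.0521]
ft_force: [-4.1, -17.0, 0.6]
```

```bash
(python3 -m handwheel '[[0,-0.0095,0.003,0,0,0,0],[0,0,0,0,0,0,0]]'; python3 -m handwheel '[[0,0.055,-0.017,0,0,0,0],[0,-0.022,-0.0716,0,0,0,0],[0,0,0,0,0,0,0],[0,-0.015,0.005,0,0,0,0],[0,0,0,0,0,0,0]]';python3 -m handwheel '[[0,-0.0095,0.003,0,0,0,0],[0,0,0,0,0,0,0]]';python3 -m handwheel '[[0,-0.0095,0.003,0,0,0,0],[0,0,0,0,0,0,0]]')|grep -E 'posi|ft'
```

```text
position: [0.5416, -0.1558, 0.0521]
ft_force: [-4.9, -21.8, 1.4]
position: [0.5418, -0.1566, 0.0674]
ft_force: [0.2, -3.1, 2.4]
position: [0.5419, -0.1565, 0.0673]
ft_force: [-1.0, -7.7, 4.1]
position: [0.5419, -0.1564, 0.0673]
ft_force: [-2.8, -12.7, 4.7]
```

At both heights the fingertip now stops at the same depth (−0.1565), so the right clip is vertical and closed. Next I'll do the same on the left.

```bash
python3 -m handwheel '[[0,0.1,-0.03,0,0,0,0],[0,0,-0.2,0,0,0,0],[0,0,-0.2,-1,0,0,0],[0,0,0,-1,0,0,0],[0,0,0,-1,0,0,0],[0,-0.2,0,0,0,0,0],[0,-0.2,0,0,0,0,0],[0,-0.2,0,0,0,0,0],[0,-0.2,0,0,0,0,0],[0,-0.2,0,0,0,0,0]]';python3 -m handwheel '[[0,-0.2,0,0,0,0,0],[0,-0.2,0,0,0,0,0],[0,0,0,0,0,0,0]]'; python3 -c "
from h import *
to(0,.135,.12)"
```

```text
time_s: 21.47
position: [0.5361, 0.0055, 0.1427]
ee_rot: [-0.0, 1.0, 0.012, -0.001]
ft_force: [0.1, 0.2, 0.0]
opening: 0.0006
grip_force: 0.0
time_s: 21.72
position: [0.5341, 0.0897, 0.1427]
ee_rot: [-0.002, 1.0, 0.015, -0.001]
ft_force: [0.2, -0.9, -0.2]
opening: 0.0002
grip_force: 0.0
t 21.72 pos [0.5341 0.0897 0.1427] shift units [0.011 0.03  0.113] turn units [-0.04  0.02  0.04] F [ 0.2 -0.9 -0.2]
```

```bash
python3 -m handwheel '[[0.01,0,0.18,0,0,0,0],[0,0,0.18,0,0,0,0],[0,0,0.07,0,0,0,0],[0,0,0,-1,0,0,0],[0,0,0,-1,0,0,0],[0,0,0,-1,0,0,0],[0,0,0,0,0,0,0],[0,0,0,0,0,0,0]]'; python3 -c "
from h import *
to(0,.112,.0525)"
```

```text
time_s: 22.38
position: [0.5365, 0.084, 0.0563]
ee_rot: [0.149, 0.989, 0.013, 0.0]
ft_force: [1.2, 0.2, 0.8]
opening: 0.0007
grip_force: 0.0
t 22.38 pos [0.5365 0.084  0.0563] shift units [-0.     0.104  0.052] turn units [2.99 0.03 0.01] F [1.2 0.2 0.8]
```

```bash
(python3 -m handwheel '[[0,0.05,0.025,0,0,0,0],[0,0.045,0.025,0,0,0,0],[0,0,0,0,0,0,0]]'; python3 -m handwheel '[[0,0.0095,0.003,0,0,0,0],[0,0,0,0,0,0,0]]';python3 -m handwheel '[[0,0.0095,0.003,0,0,0,0],[0,0,0,0,0,0,0]]';python3 -m handwheel '[[0,0.0095,0.003,0,0,0,0],[0,0,0,0,0,0,0]]')|grep -E 'posi|ft'
```

```text
position: [0.5373, 0.0587, 0.0534]
ft_force: [-0.1, 0.0, -0.8]
position: [0.5381, 0.0584, 0.0537]
ft_force: [0.1, -1.0, 0.4]
position: [0.5384, 0.0575, 0.0537]
ft_force: [-0.6, -0.4, -0.7]
position: [0.5384, 0.0569, 0.0536]
ft_force: [-0.2, 5.5, 1.8]
```

```bash
(python3 -m handwheel '[[0,0.0095,0.003,0,0,0,0],[0,0,0,0,0,0,0]]';python3 -m handwheel '[[0,0.0095,0.003,0,0,0,0],[0,0,0,0,0,0,0]]';python3 -m handwheel '[[0,0.0095,0.003,0,0,0,0],[0,0,0,0,0,0,0]]';python3 -m handwheel '[[0,-0.055,-0.017,0,0,0,0],[0,0.022,-0.0716,0,0,0,0],[0,0,0,0,0,0,0],[0,0.015,0.005,0,0,0,0],[0,0,0,0,0,0,0]]';python3 -m handwheel '[[0,0.0095,0.003,0,0,0,0],[0,0,0,0,0,0,0]]';python3 -m handwheel '[[0,0.0095,0.003,0,0,0,0],[0,0,0,0,0,0,0]]')|grep -E 'posi|ft'
```

```text
position: [0.5385, 0.0567, 0.0536]
ft_force: [-3.4, 12.0, 2.5]
position: [0.5385, 0.0564, 0.0535]
ft_force: [-3.8, 16.8, 3.0]
position: [0.5386, 0.0563, 0.0535]
ft_force: [-5.9, 22.4, 5.4]
position: [0.5379, 0.0574, 0.068]
ft_force: [0.4, 0.2, 0.7]
position: [0.538, 0.057, 0.0679]
ft_force: [-1.5, 5.9, 2.8]
position: [0.538, 0.0569, 0.0679]
ft_force: [-4.1, 11.3, 3.5]
```

```bash
python3 -m handwheel '[[0,-0.1,-0.03,0,0,0,0],[0,0,-0.2,0,0,0,0],[0,0,-0.2,1,0,0,0],[0,0,0,1,0,0,0],[0,0,0,1,0,0,0],[-0.15,0.15,0,0,0,0,0],[-0.15,0.1,0,0,0,0,0],[0,0,0,0,0,0,0],[0,0,0,0,0,0,0]]';python3 w.py 1 pics/l.png
```

```text
time_s: 25.13
position: [0.4775, 0.0464, 0.1442]
ee_rot: [0.0, 1.0, 0.011, -0.001]
ft_force: [0.9, 0.5, 1.4]
opening: 0.0004
grip_force: 0.0
cam box 0.007815928860835819 0.09840927849932231 0.3155421383778525
0 bottom outer edge [array([395.,  24.]), array([398., 615.])]
0.06 bottom outer edge [array([375.,  24.]), array([379., 616.])]
0.12 bottom outer edge [array([356.,  24.]), array([360., 616.])]
0.2 bottom outer edge [array([330.,  23.]), array([334., 618.])]
lid edge [array([ 442., -310.]), array([446., 966.])] clip top outer [array([392., -10.]), array([395., 670.])]
```

View pics/l.png

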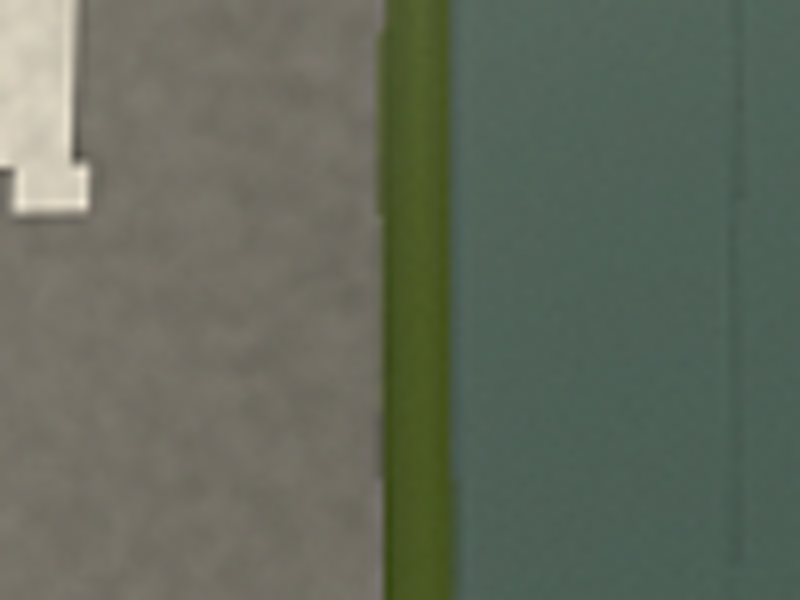

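From above, the left clip shows only its hinge edge (x≈385–450) with nothing beyond it, so it is flat. I'll check the right clip the same way, using the green columns rather than another picture.

```bash
python3 -m handwheel '[[0.0,0.2,-0.05,0,0,0,0],[0.02,0.2,0,0,0,0,0],[0,0.2,0,0,0,0,0],[0,0.2,0,0,0,0,0],[0,0.2,0,0,0,0,0],[0,0,0,0,0,0,0],[0,0,0,0,0,0,0]]' | grep posi;python3 w.py -1 pics/r4.png
python3 - <<'E'
import cv2,numpy as np
for f in('pics/r.png','pics/r4.png','pics/l.png'):
    a=cv2.imread(f).astype(int)[250:400].mean(0);g=np.where((a[:,1]-a[:,0]>25))[0];print(f,g.min(),g.max())
E
```

```text
position: [0.489, -0.1536, 0.1542]
cam box 0.013866409608137302 -0.10194216152681661 0.3255807835633539
0 bottom outer edge [array([407.,  26.]), array([410., 595.])]
0.06 bottom outer edge [array([426.,  26.]), array([430., 595.])]
0.12 bottom outer edge [array([446.,  26.]), array([448., 595.])]
0.2 bottom outer edge [array([470.,  25.]), array([472., 596.])]
lid edge [array([ 354., -287.]), array([364., 935.])] clip top outer [array([406.,   2.]), array([410., 653.])]
pics/r.png 336 445
pics/r4.png 367 440
pics/l.png 381 449
```

```bash
python3 -c "
from plant import bot
print(bot.get_obs()['time_s'],bot.get_obs()['ft_force']);print(bot.close_job())"
```

```text
25.8167 [-0.35187662  0.65180437 -0.53480086]
the job is handed in; nothing more can be done
None
```

The lid is pressed down to its hard stop at both ends, both green clips are folded flat against the box, and the job was handed in at 25.8 s with nothing else touched.

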